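# Click the last leg onto an instrument stand

### The arm

A 6-joint arm with a two-finger parallel gripper is mounted at the origin on the work surface. World frame = base frame: x ahead of the robot, y to its left, z up, the work surface at z = 0. Lengths are in m, angles in rad, forces in N, time in s.
With the tool pointing down it reaches from about 0.35 to 0.8 m from the base axis. Payload 7.3 kg.
Tool frame: the origin (TCP) lies between the finger pads; the fingertips stand 25 mm ahead of it and the grasp point (between the pads) lies 6 mm ahead of it (arm.tips_ahead is the z of the fingertips in the tool frame, in m); z points along the fingers, y is the line along which they close (so a half turn about z gives the same grasp; the last joint's range is limited). The gripper opens to 85 mm and grips with 20 to 120 N. Pads are 22 mm wide; open, the fingers measure 114 mm over their backs; the gripper's body (76 mm by 85 mm) begins 54 mm behind the grasp point. The pads swing forward as they close: fully open they stand 13 mm farther back than shut.
Start: joints at [-1.359, 0.342, 1.524, -0, 1.275, -0.146], TCP at [0.184, -0.492, 0.235] pointing down, gripper open.
Joint ranges: [-2.53, 2.53], [-0.77, 2.02], [0.04, 2.7], [-1, 4.14], [0.28, 2.66], [-3.11, 3.11]. Speed limits (rad/s): [2.57, 2.57, 3.14, 3.14, 3.14, 3.14].

### API

Orientations are given as a unit quaternion [x, y, z, w].
In Python, from workcell import arm gives the robot as it stands. The module is installed in compiled form; this text tells all that it offers.
- The arm moves only by the tool send_rows, never from a script. Its argument "targets" is a list that holds one entry, the list of rows, each a list of 7 numbers: the shift along the tool's x, y, z in mm, then the turn, a rotation vector about the tool's x, y, z in degrees, then the opening in per cent of the stroke, from 0 (shut) to 100 (fully open). In form: [[[tx, ty, tz, wx, wy, wz, claw], ...]]. A call has 1 to 8 rows; each row shifts and turns the commanded pose from where the row before left it, along the tool's axes as they then stand; what a row does not reach is not made up. A row lasts 1/12 s, in which the tool goes at most 41.7 mm and 7.16 degrees, less where a joint would pass 70% of its speed; a pose out of reach is approached as far as the arm can. A call with a gripper value outside its range is refused whole. The fingers move at their own pace and stop on an object; the grip force is fixed at half the most. Time passes only in rows, so rows that do not move let the fingers close. It gives the time, the measured TCP pose, the force, the opening and the grip force at its end, in the units of the state.
- arm.state(): the state, without advancing time (a new reading comes with each control period).
- arm.capture(name): name is "side" or "top" or "wrist"; returns the picture (480x640x3 uint8, red, green, blue); there is no depth.
- arm.camera_params(name): a dict with "camera_matrix" (3x3 intrinsics, pixels), "pose" (4x4, takes a point from camera to world coordinates); the wrist camera has in their place "tool_from_camera" (4x4, takes a point from camera to tool coordinates, whose origin is the TCP and whose axes are the flange's). Camera axes: x right, y up, looking along -z (the intrinsics and any distortion apply to the point x, -y, -z); pixel columns grow to the right and rows downward; lengths in m; the calibration is good to about 2 mm. A picture is of the moment at which its call begins: read the wrist's pose just before it. camera_params takes no time and is no camera call.
- arm.sign_off(): hands the job in; it is judged then, once.
The state is a dict: "t": time; "qpos": joint angles; "qd": joint speeds; "joint_torque": joint torques, N m; "eef_pos": TCP position; "ee_rot": TCP orientation; "ft_force": force on the tool from outside, world axes, zero at the start; "wrist_torque": the same for the moment, N m; "grip_width": finger opening in m; "grip_force": force on a finger pad.
Only numpy, scipy, OpenCV 4.12 (cv2) and the standard library are available. Lean on these libraries where they do the work, as an engineer would, in place of code of your own. Each camera call takes 0.05 s, during which the arm holds its last target. There are 200 camera calls.

### The job

The foot of a zither display stand stands upside down on the bench with two of its three legs already on. Fit the third: slide the loose leg, open end first, down over the bare stub, press both spring buttons flush so that the tube rides over them, and push it on until the buttons pop out through the holes in the leg. Leave the leg locked there and the other things on the bench where they are.

Things in the scene. Friction and masses are not known exactly. Their poses are not given: they have to be found in the camera images.
- stand: Grey cast hub of a folding tripod stand, upside down, fixed, on a round plate (130 mm wide); hub 84 mm wide, 78 high. Three forked knuckles, 42 mm wide, stick out and up, 120 degrees apart. Origin: plate's underside centre; z up; x: horizontal direction of the knuckle with the bare stub. The other two carry fitted legs that end 200 mm out from the hub's axis, 200 mm high.
- knuckle (a point): Centre of the bolt on which the bare stub folds; axes as the stand's, bolt along y. From here the stub (dark steel square bar, 26.5 mm wide) rises along the stand's x at 20 to 40 degrees: how steeply must be felt or seen. Distances along its axis from here: knuckle ends 18 mm, buttons' axis 78, taper of the black end plug 112, tip (15 mm wide) 126. Stiff: 14 N across the tip shifts it; slippery.
- button_l (a joint): Spring button on the stub's +y side: steel pin 10 mm across with a round dome, 6.5 mm proud of the stub's face (top 19.75 mm from the axis), axis along the stand's y. Value in m: 0 out, 0.0065 flush; spring 2.1 N out, 4.4 N flush. Standing out it stops the leg's mouth dead, 83 mm from the bolt; pressed level with the outside of the leg's wall, its dome lets the mouth ride over (push 5 to 20 N).
- button_r (a joint): The same button on the stub's -y side. Both must be in at once, as when pinched together between two fingers. Once inside the tube they stay pressed by its wall until the holes reach them; then they spring out and the leg can go neither on nor off.
- leg: Loose leg: square aluminium tube 130 mm long, 32 mm wide outside, 28 mm inside, open at one end, closed by a black rubber foot (20 mm long, 32 wide) at the other; about 0.18 kg. Lies flat, axis 16 mm up. Origin: on the axis, at the open mouth. x: from mouth to foot. y: square to the two walls with button holes (level as it lies). z: up as it lies. When on, x runs up along the stub, y along the stand's y.
- leg_holes (a point): Point on the leg's axis midway between its two button holes (12 mm wide, in the +y and -y walls), 28 mm from the mouth; 78 mm from the bolt's centre when the leg is locked. Inside the mouth these two walls are relieved by 1 mm over the first 4 mm.
- leg_foot (a point): Centre of the foot's end face, 150 mm from the mouth; the balance point is about 75 mm from the mouth.
- sanding_block: Bystander: wooden sanding block with cork sole, 112 x 62 x 30 mm. Origin: centre of its underside.
- bowl: Bystander: white ceramic bowl, 110 mm across, 50 mm high. Origin: centre of its underside.
- oil_bottle: Bystander: green glass bottle, 68 mm across, 220 mm high. Origin: centre of its underside.
There are look-alikes about, which are no part of the job. Of the things like the leg, leave any that is purple or turquoise; of the rest the smaller one is meant.

How it is judged:
By the outcome, as a careful person would: the job done as asked, in the order asked, and still so for the second after the job is handed in, with the robot touching nothing.
It also fails if it takes over 59 s, if anything falls off the work surface, if the arm or the gripper's body presses on something with over 40 N, if the wrist force passes 120 N, or if a joint passes its speed limit or range.

## Working session

There is one attempt and no reset: what is moved stays moved. The work goes in short steps, Python scripts to look and compute and a tool call to move; the robot and the scene stay as the last step left them, time stands still between calls to the robot, and variables do not carry over. Pictures are saved under pics/ and viewed, at most 10 in all, crops included, and the job is handed in when it is done.

Besides the shell and the picture viewer there is one more tool, called as name([rows], argument=value, ...), one row to a line, values as JSON. send_rows: Moves the arm, as the interface text tells. Its arguments: {"type":"object","properties":{"targets":{"type":"array","items":{"type":"array","items":{"type":"array","items":{"type":"number"}}}}},"required":["targets"]}

```bash
mkdir -p pics; python3 - <<'E'
from workcell import arm
import cv2,numpy as np
for n in ("side","top"):
    im=arm.capture(n); cv2.imwrite(f"pics/{n}0.png",im[:,:,::-1])
    p=arm.camera_params(n); print(n,np.round(p["camera_matrix"],1).tolist(),np.round(p["pose"],3).tolist(),[k for k in p])
p=arm.camera_params("wrist");print({k:np.round(v,3).tolist() if not isinstance(v,str) else v for k,v in p.items()})
print(arm.state(),arm.tips_ahead)
E
```

```text
side [[485.2, 0.0, 311.8], [0.0, 485.2, 250.4], [0.0, 0.0, 1.0]] [[-0.961, 0.166, -0.221, 0.31], [-0.276, -0.558, 0.783, 0.926], [0.007, 0.813, 0.582, 0.722], [0.0, 0.0, 0.0, 1.0]] ['camera_matrix', 'pose']
top [[611.0, 0.0, 314.7], [0.0, 611.0, 240.1], [0.0, 0.0, 1.0]] [[0.064, 0.976, -0.21, 0.267], [-0.998, 0.062, -0.014, 0.06], [-0.001, 0.21, 0.978, 1.483], [0.0, 0.0, 0.0, 1.0]] ['camera_matrix', 'pose']
{'camera_matrix': [[365.292, 0.0, 317.658], [0.0, 365.292, 240.993], [0.0, 0.0, 1.0]], 'tool_from_camera': [[0.001, 0.96, 0.28, 0.072], [1.0, -0.001, 0.001, -0.0], [0.001, 0.28, -0.96, -0.137], [0.0, 0.0, 0.0, 1.0]]}
{'t': 0.1, 'qpos': array([-1.35902470e+00,  3.42656072e-01,  1.52490137e+00,  1.12320568e-05,
        1.27542274e+00, -1.45958544e-01]), 'qd': array([ 0.00044368, -0.00018015, -0.00158217,  0.00155553,  0.00029329,
       -0.00129672]), 'joint_torque': array([ 1.11475296e-03, -4.34449840e+01, -2.46490824e+01, -1.78944042e-04,
        4.69510036e-03, -6.65292717e-06]), 'eef_pos': array([ 0.18379851, -0.49140312,  0.23480091]), 'ee_rot': array([ 9.84046298e-01,  1.77911222e-01, -1.74564369e-05, -6.93563890e-04]), 'ft_force': array([-0.50236814,  0.11586542, -0.48336107]), 'wrist_torque': array([ 0.04871308,  0.02835769, -0.01274418]), 'grip_force': 0.0, 'grip_width': 0.08538593133436348} 0.025
```

View pics/side0.png

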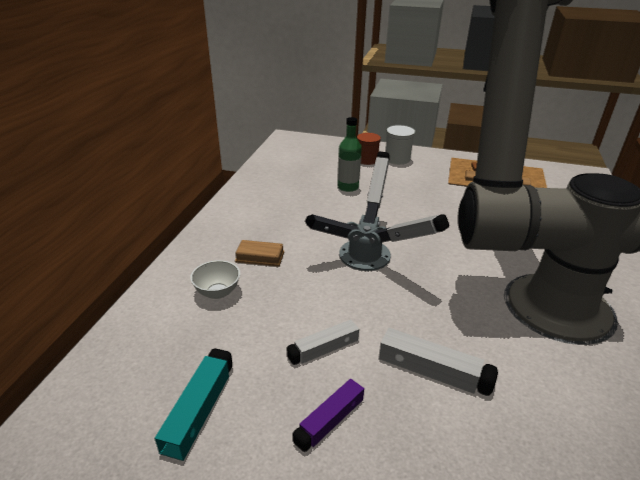

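View pics/top0.png

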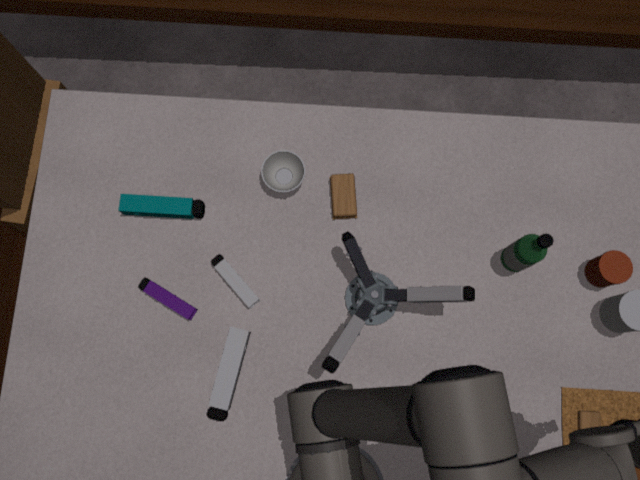

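The side view shows the small silver leg at (290–358, 328–362) with its foot at left, and the bare dark stub with tip at about (310,220). In the top view the leg runs from foot (217,261) to mouth (254,303), and the stub from (372,288) to its tip at (347,236). I'll enlarge both.

```bash
python3 - <<'E'
import cv2,numpy as np
s=cv2.imread("pics/side0.png");t=cv2.imread("pics/top0.png")
def c(im,x,y,w,h): 
    o=cv2.resize(im[y:y+h,x:x+w],(400,300),interpolation=cv2.INTER_CUBIC)
    return cv2.convertScaleAbs(o,alpha=1.5,beta=10)
# scale 4 for 100x75; 
a=np.hstack([c(t,325,228,100,75),c(t,195,245,100,75)])
b=np.hstack([c(s,300,200,100,75),c(s,275,310,100,75)])
cv2.imwrite("pics/crop.png",np.vstack([a,b]))
E
```

```text
(no output)
```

View pics/crop.png

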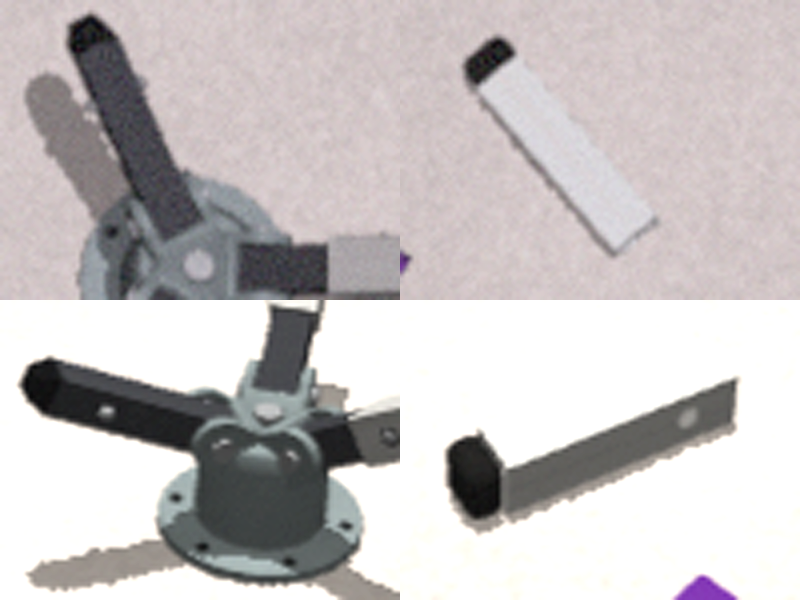

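```bash
cat > h.py <<'E'
from workcell import arm
import cv2,numpy as np
from scipy.optimize import least_squares
from scipy.spatial.transform import Rotation as R
def cam(n):
    p=arm.camera_params(n); K=np.array(p["camera_matrix"])
    if n=="wrist":
        s=arm.state(); T=np.eye(4);T[:3,:3]=R.from_quat(s["ee_rot"]).as_matrix();T[:3,3]=s["eef_pos"]
        return K,T@np.array(p["tool_from_camera"])
    return K,np.array(p["pose"])
def proj(c,P):
    K,T=c; q=(np.atleast_2d(P)-T[:3,3])@T[:3,:3]; q=q*[1,-1,-1]
    u=q@K.T; return u[:,:2]/u[:,2:]
def ray(c,uv):
    K,T=c; d=np.linalg.inv(K)@[*uv,1]; return T[:3,3],T[:3,:3]@(d*[1,-1,-1])
def plane(c,uv,z):
    o,d=ray(c,uv); return o+d*(z-o[2])/d[2]
def tri(obs):
    A=[];b=[]
    for c,uv in obs:
        o,d=ray(c,uv); d=d/np.linalg.norm(d); M=np.eye(3)-np.outer(d,d); A.append(M); b.append(M@o)
    x,*_=np.linalg.lstsq(np.vstack(A),np.hstack(b),rcond=None)
    return x
def toolR(yaw,el):
    """tool y level, x along direction (yaw,el), z perpendicular, downward"""
    x=np.array([np.cos(el)*np.cos(yaw),np.cos(el)*np.sin(yaw),np.sin(el)])
    z=np.array([np.sin(el)*np.cos(yaw),np.sin(el)*np.sin(yaw),-np.cos(el)])
    return np.c_[x,np.cross(z,x),z]
def goto(pos,Rt):
    s=arm.state(); R0=R.from_quat(s["ee_rot"]); dr=(R0.inv()*R.from_matrix(Rt)).as_rotvec(degrees=True)
    d=np.array(pos)-s["eef_pos"]
    print("rot deg",dr.round(2),"shift new axes",(Rt.T@d*1000).round(1),"old axes",(R0.inv().apply(d)*1000).round(1))
def save(n,name):
    im=arm.capture(n)[:,:,::-1].copy(); cv2.imwrite("pics/"+name,im); return im
E
python3 - <<'E'
from h import *
t,s=cam("top"),cam("side")
p=lambda x,y,a,b:np.array([a+x/4,b+y/4])
mt=tri([(t,p(636,236,95,245)),(s,p(720,80,175,310))])
print("leg mouth top@32",plane(t,p(236,236,195,245),.032),"foot",plane(t,p(80,58,195,245),.032))
print("mouth corner far: side",plane(s,p(338,78,275,310),.032)," top corners",plane(t,p(258,220,195,245),.032),plane(t,p(215,252,195,245),.032))
print("tri corner",tri([(t,p(215,252,195,245)),(s,p(338,78,275,310))]),tri([(t,p(258,220,195,245)),(s,p(338,78,275,310))]))
print("tri foot/tube top corner", tri([(t,p(80,85,195,245)),(s,p(103,167,275,310))]),tri([(t,p(120,52,195,245)),(s,p(103,167,275,310))]))
tip=tri([(t,p(90,22,325,228)),(s,p(30,84,300,200))]);print("tip",tip)
print("hub plate side", plane(s,p(260,220,300,200),0.005))
print("boss tri",tri([(t,p(200,265,325,228)),(s,p(262,160,300,200))]))
# stub model: bolt P, yaw, el
def pt(v,d,y): 
    M=toolR(v[3],v[4]); return v[:3]+M[:,0]*d-M[:,1]*y   # -tool y = stand +y
def res(v):
    o=[]
    o+=list(proj(t,pt(v,126,0)if 0 else pt(v,.126,0))[0]-p(90,22,325,228))
    o+=list(proj(s,pt(v,.126,0))[0]-p(30,84,300,200))
    o+=list(proj(t,pt(v,.078,-.0197))[0]-p(143,82,325,228))
    o+=list(proj(s,pt(v,.078,.0197))[0]-p(105,110,300,200))
    o+=list(proj(t,pt(v,.030,0))[0]-p(172,208,325,228))
    return o
r=least_squares(res,[.45,0,.08,.6,.5]);print(r.x,np.degrees(r.x[3:]),np.round(r.fun,2))
r2=least_squares(res,[.45,0,.08,.6,.3]);print(r2.x)
E
```

```text
leg mouth top@32 [0.41439653 0.21429746 0.032     ] foot [0.51542302 0.31731796 0.032     ]
mouth corner far: side [0.40568658 0.23182699 0.032     ]  top corners [0.42472013 0.20204627 0.032     ] [0.40413911 0.22592315 0.032     ]
tri corner [0.40552487 0.2265725  0.02673031] [0.41850284 0.20430991 0.00542842]
tri foot/tube top corner [0.50087202 0.31673137 0.02699429] [0.51676678 0.29686315 0.00506133]
tip [0.58035387 0.00516375 0.11880169]
hub plate side [ 0.44822371 -0.05647449  0.005     ]
boss tri [ 0.45357447 -0.07085682  0.04045469]
[ 0.46806076 -0.05183321  0.09444779  0.46781319  0.17318966] [26.80372126  9.9230364 ] [ 0.35  0.85  0.82  0.85  3.08  1.84  3.56 -0.11 -3.87 -7.01]
[ 0.4680609  -0.05183329  0.09444722  0.46781465  0.17319536]
```

The crops show the stub tip at top (347,233) and side (307,221), a visible button at side (326,227), and the leg's mouth edge in the top view at (249–259, 300–308). Elevation isn't pinned down yet, so I'll look with the wrist camera from two places.

send_rows([
  [[0, 0, -40, 0, 0, 0, 100], [0, 0, -40, 0, 0, 0, 100], [20, -13, -35, 0, 0, 0, 100], [28, -18, 0, 0, 0, 0, 100], [28, -18, 0, 0, 0, 0, 100], [28, -18, 0, 0, 0, 0, 100], [28, -18, 0, 0, 0, 0, 100], [28, -18, 0, 0, 0, 0, 100]],
])

```text
t: 0.77
eef_pos: [0.298, -0.338, 0.3496]
ee_rot: [0.984, 0.178, -0.0, -0.0]
ft_force: [0.6, -1.1, -0.3]
grip_width: 0.0857
grip_force: 0.0
```

send_rows([
  [[28, -18, 0, 0, 0, 0, 100], [28, -18, 0, 0, 0, 0, 100], [28, -18, 0, 0, 0, 0, 100], [28, -18, 0, 0, 0, 0, 100], [28, -18, 0, 0, 0, 0, 100], [28, -18, 0, 0, 0, 0, 100], [28, -18, 0, 0, 0, 0, 100], [0, 0, 0, 0, 0, 0, 100]],
])

```text
t: 1.43
eef_pos: [0.4391, -0.1486, 0.3494]
ee_rot: [0.984, 0.18, 0.0, -0.001]
ft_force: [-0.3, -0.2, -0.6]
grip_width: 0.0856
grip_force: 0.0
```

```bash
python3 - <<'E'
from h import *
c=cam("wrist"); np.save("c1.npy",np.array([c[0],c[1][:3,:3]])); np.save("T1.npy",c[1])
print(arm.state()["eef_pos"],arm.state()["t"])
im=save("wrist","w1.png"); print(proj(c,[[.53,-.02,.1]]))
E
```

```text
[ 0.43908637 -0.14864601  0.34940795] 1.4333
[[228.47554804  71.65801306]]
```

View pics/w1.png

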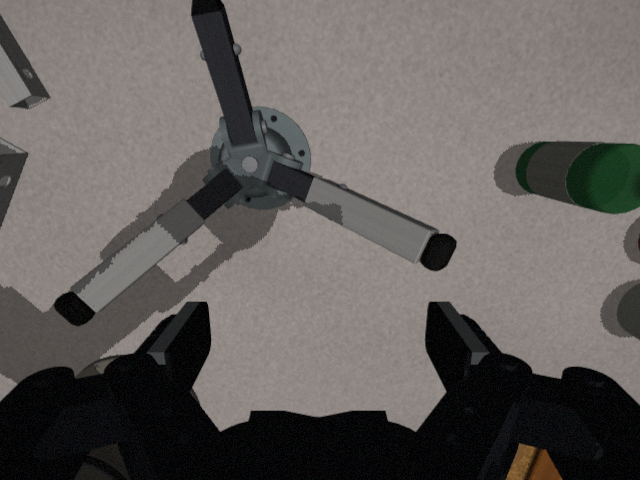

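The wrist view shows the stub with its tip at (207,3), buttons at (238,48) and (204,56), and the hub boss at (250,164). Next I go over the leg for the second view.

send_rows([
  [[16, -35, 0, 0, 0, 0, 100], [16, -35, 0, 0, 0, 0, 100], [16, -35, 0, 0, 0, 0, 100], [16, -35, 0, 0, 0, 0, 100], [16, -35, 0, 0, 0, 0, 100], [16, -35, 0, 0, 0, 0, 100], [16, -35, 0, 0, 0, 0, 100], [16, -35, 0, 0, 0, 0, 100]],
])

```text
t: 2.15
eef_pos: [0.4585, 0.1549, 0.3497]
ee_rot: [0.984, 0.177, -0.0, 0.0]
ft_force: [1.3, -0.3, 0.9]
grip_width: 0.0853
grip_force: 0.0
```

send_rows([
  [[16, -35, 0, 0, 0, 0, 100], [0, 0, 0, 0, 0, -6.25, 100], [0, 0, 0, 0, 0, -6.25, 100], [0, 0, 0, 0, 0, -6.25, 100], [0, 0, 0, 0, 0, -6.25, 100], [0, 0, 0, 0, 0, 0, 100], [0, 0, 0, 0, 0, 0, 100]],
])

```text
t: 2.73
eef_pos: [0.4616, 0.1917, 0.3496]
ee_rot: [0.923, 0.385, -0.0, 0.0]
ft_force: [0.1, 0.3, 0.3]
grip_width: 0.0852
grip_force: 0.0
```

```bash
python3 - <<'E'
from h import *
c=cam("wrist"); np.save("T2.npy",c[1])
print(arm.state()["eef_pos"],arm.state()["t"])
im=save("wrist","w2.png")
E
```

```text
[0.46158151 0.19171128 0.34959422] 2.7333
```

View pics/w2.png

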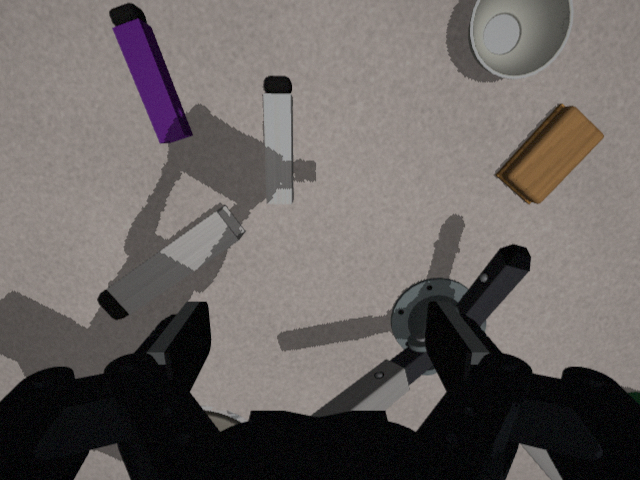

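In this view the leg stands upright in the image with its mouth edge at (265–292, 203) and foot at (278,77); the stub tip is at (517,250) and its +y button at (484,278).

```bash
python3 - <<'E'
from h import *
t,s=cam("top"),cam("side");K=t and cam("wrist")[0]
w1=(K,np.load("T1.npy"));w2=(K,np.load("T2.npy"))
p=lambda x,y,a,b:np.array([a+x/4,b+y/4])
print("mouth@32",plane(w2,(278.7,203),.032),"foot",plane(w2,(278,79),.032), "tri mouth",tri([(w2,(278.7,203)),(t,p(236,236,195,245))]),"tri foot",tri([(w2,(278,80)),(t,p(82,58,195,245))]))
def pt(v,d,y):
    M=toolR(v[3],v[4]); return v[:3]+M[:,0]*d-M[:,1]*y
obs=[(t,.126,0,p(90,22,325,228)),(s,.126,0,p(30,84,300,200)),(w1,.126,0,(207,3)),(w2,.126,0,(520,252)),
 (w1,.078,-.0190,(239,48)),(w1,.078,.0190,(203,56)),(w2,.078,.0190,(484,278)),(s,.078,.0190,p(105,110,300,200)),(t,.078,-.019,p(143,82,325,228))]
f=lambda v:np.concatenate([proj(c,pt(v,d,y))[0]-q for c,d,y,q in obs])
for lo in (.2,.6):
    r=least_squares(f,[.47,-.05,.09,.47,lo],loss="soft_l1");print(r.x,np.degrees(r.x[3:]));print(f(r.x).reshape(-1,2).round(1).tolist())
tipT=tri([(w1,(207,3)),(w2,(520,252)),(t,obs[0][3]),(s,obs[1][3])]);print("tip",tipT)
bl=tri([(w1,(203,56)),(w2,(484,278)),(s,obs[7][3])]);br=tri([(w1,(239,48)),(t,obs[8][3])]);print("btn",bl,br)
E
```

```text
mouth@32 [0.41863096 0.21868191 0.032     ] foot [0.52241921 0.31860467 0.032     ] tri mouth [0.41564692 0.21694196 0.01529229] tri foot [ 0.5225501   0.32407694 -0.0094311 ]
[ 0.47868393 -0.04664118  0.0758839   0.50360191  0.38671915] [28.85426407 22.15737516]
[[-1.9, -0.9], [-0.7, -0.7], [-0.6, -8.9], [1.7, -0.5], [3.2, 3.4], [-0.1, 1.6], [-3.6, 0.1], [1.0, 1.5], [0.4, -0.5]]
[ 0.4786843  -0.04664109  0.07588292  0.50360325  0.38672925] [28.85434068 22.15795379]
[[-1.9, -0.9], [-0.7, -0.7], [-0.6, -8.9], [1.7, -0.5], [3.2, 3.4], [-0.1, 1.6], [-3.6, 0.1], [1.0, 1.5], [0.4, -0.5]]
tip [0.57868186 0.00739289 0.12021901]
btn [0.53494538 0.00418483 0.10852856] [ 0.55035373 -0.02685828  0.1115988 ]
```

send_rows([
  [[0, 0, 0, 0, 0, 5.4, 100], [0, 0, 0, 0, 0, 5.4, 100], [0, 0, 0, 0, 0, 5.4, 100], [-22, 14, 26, 0, 0, 0, 100], [-22, 14, 26, 0, 0, 0, 100], [-22, 14, 26, 0, 0, 0, 100], [-22, 14, 26, 0, 0, 0, 100], [-22, 14, 26, 0, 0, 0, 100]],
])

```text
t: 3.45
eef_pos: [0.3989, 0.0765, 0.2189]
ee_rot: [0.968, 0.251, 0.0, 0.0]
ft_force: [1.1, 0.4, 0.7]
grip_width: 0.0852
grip_force: 0.0
```

send_rows([
  [[0, 0, 0, 0, 0, 0, 100], [0, 0, 0, 0, 0, 0, 100]],
])

```text
t: 3.62
eef_pos: [0.3987, 0.0766, 0.219]
ee_rot: [0.968, 0.25, -0.001, -0.0]
ft_force: [-0.4, 0.3, -0.4]
grip_width: 0.0854
grip_force: 0.0
```

```bash
python3 - <<'E'
from h import *
c=cam("wrist"); np.save("T3.npy",c[1])
print(arm.state()["eef_pos"],arm.state()["t"])
im=save("wrist","w3.png")
E
```

```text
[0.39869601 0.0765919  0.21897905] 3.6167
```

send_rows([
  [[0, 28, -5, 0, 0, 0, 100], [0, 30, -5, 0, 0, 0, 100], [0, 30, -5, 0, 0, 0, 100], [0, 30, -5, 0, 0, 0, 100], [0, 30, -5, 0, 0, 0, 100], [0, 0, 0, 0, 0, 0, 100], [0, 0, 0, 0, 0, 0, 100]],
])

```text
t: 4.25
eef_pos: [0.4739, -0.0521, 0.2458]
ee_rot: [0.968, 0.252, 0.001, 0.001]
ft_force: [-0.3, 0.6, -0.0]
grip_width: 0.0852
grip_force: 0.0
```

```bash
python3 - <<'E'
from h import *
c=cam("wrist"); np.save("T4.npy",c[1])
print(arm.state()["eef_pos"],arm.state()["t"])
im=save("wrist","w4.png")
a=cv2.imread("pics/w3.png"); 
w3=(c[0],np.load("T3.npy"))
g=lambda q:proj(q,[[.579,.007,.12],[.543,-.012,.11],[.4787,-.0466,.076]])
P=g(w3);Q=g(c);print(P,Q)
def crop(im,u):
    x=int(min(max(u[0]-100,0),440));y=int(min(max(u[1]-150,0),180));print(x,y)
    return cv2.resize(im[y:y+300,x:x+200],None,fx=2,fy=2,interpolation=cv2.INTER_CUBIC)
o=np.hstack([crop(a,P[1]),crop(im,Q[1])]); cv2.imwrite("pics/w34.png",cv2.convertScaleAbs(o,alpha=1.8,beta=15))
E
```

```text
[ 0.47394211 -0.05210318  0.2458183 ] 4.25
[[574.62391964  40.68145091]
 [550.01199443 115.66008919]
 [505.61115707 216.19067182]] [[317.45751027  57.48113768]
 [316.0926009  123.18987606]
 [314.97215423 213.8713205 ]]
440 0
216 0
```

View pics/w34.png

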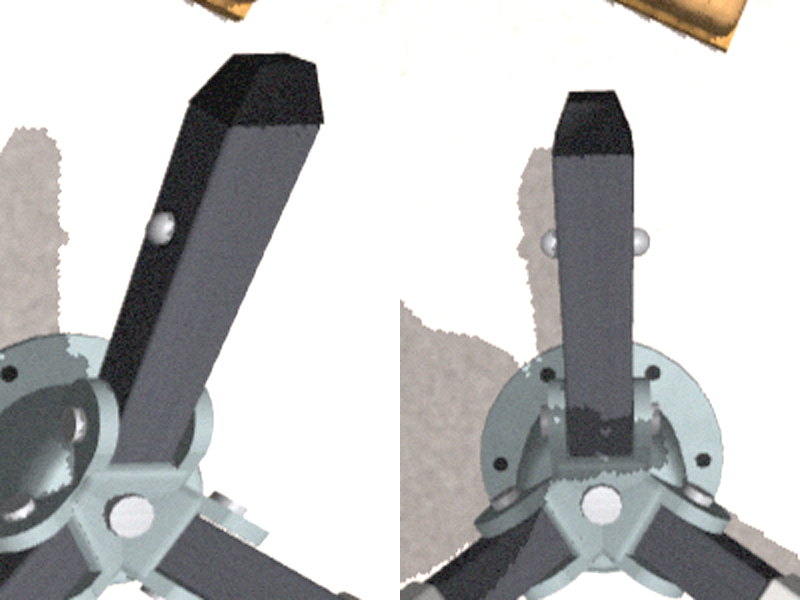

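The left half shows the shoulder corners at crop (235,124), (323,124) and (190,102), with the +y button at (160,228). The right half shows the shoulder corners at (553,156) and (634,154), the tip edge at (570–616, 92), and the button tops at (541,243) and (650,241).

```bash
cat > fit.py <<'E'
from h import *
K=cam("wrist")[0]; w3=(K,np.load("T3.npy"));w4=(K,np.load("T4.npy"))
a=lambda x,y:np.array([440+x/2,y/2]);b=lambda x,y:np.array([216+(x-400)/2,y/2])
S=.01325;H=.0075
obs=[(w3,.112,S,S,a(235,124)),(w3,.112,-S,S,a(323,124)),(w3,.112,S,-S,a(190,102)),(w3,.078,.018,0,a(160,228)),
(w4,.112,S,S,b(553,156)),(w4,.112,-S,S,b(634,154)),(w4,.126,H,H,b(570,92)),(w4,.126,-H,H,b(616,92)),(w4,.078,.0195,0,b(541,243)),(w4,.078,-.0195,0,b(650,241))]
def pt(v,d,y,z):
    M=toolR(v[3],v[4]); return v[:3]+M@[d,-y,-z]
f=lambda v:np.concatenate([proj(c,pt(v,d,y,z))[0]-q for c,d,y,z,q in obs])
r=least_squares(f,[.478,-.047,.076,.5,.39],loss="soft_l1");v=r.x
if __name__=="__main__":
    print(v.round(4),np.degrees(v[3:]).round(2));print(f(v).reshape(-1,2).round(1).tolist())
    J=r.jac;print(np.sqrt(np.diag(np.linalg.inv(J.T@J))).round(4))
    t,s=cam("top"),cam("side"); print(proj(s,pt(v,.126,0,0)),proj(s,pt(v,.078,.019,0)),proj(t,pt(v,.126,0,0)))
    print("boss",tri([(w3,a(130,516)),(w4,b(601,506))]))
E
python3 fit.py
```

```text
[ 0.4815 -0.0458  0.0768  0.5244  0.4078] [30.05 23.37]
[[-0.5, 0.1], [3.5, -0.9], [-0.1, -0.3], [-2.2, 0.0], [-0.6, -1.2], [0.9, -0.9], [-0.7, 4.0], [0.6, 3.6], [0.3, 0.2], [0.2, 0.3]]
[0.0011 0.001  0.002  0.0125 0.0194]
[[306.21104942 219.52891098]] [[326.57790792 228.38252931]] [[344.67424397 231.91772713]]
boss [ 0.45057443 -0.06381927  0.08190358]
```

```bash
python3 - <<'E'
from fit import *
L=[(w3,S,S,a(120,418)),(w3,-S,S,a(220,340)),(w4,S,S,b(563,350)),(w4,-S,S,b(633,350))]
def g(x):
    o=[f(x[:5])]
    for (c,y,z,q),d in zip(L,x[5:]): o.append(proj(c,pt(x,d/10,y,z))[0]-q)
    return np.concatenate(o)
r=least_squares(g,[*v,.3,.3,.4,.4],loss="soft_l1");print(r.x.round(4),np.degrees(r.x[3:5]));print(r.fun.reshape(-1,2).round(1).tolist())
for el in (22,23,24,25,26,27):
    k=least_squares(lambda w:g(np.r_[w[:4],np.radians(el),w[4:]]),np.delete(r.x,4),loss="soft_l1");print(el,k.cost.round(2),k.x[:4].round(4))
# leg: mouth and go-to
E
```

```text
[ 0.4822 -0.0452  0.0742  0.5214  0.4264  0.1174  0.4341  0.4138  0.4103] [29.87463906 24.43359521]
[[-1.4, 0.5], [2.4, -0.3], [-0.4, -0.8], [-3.2, -0.5], [-0.5, -0.9], [0.9, -0.4], [-0.5, 4.3], [0.7, 4.0], [0.4, -0.4], [0.0, -0.1], [-0.1, -0.0], [3.6, 0.5], [-0.2, 0.0], [-0.3, -0.0]]
22 19.84 [ 0.4803 -0.0452  0.077   0.5106]
23 17.6 [ 0.4811 -0.0452  0.0758  0.5149]
24 16.43 [ 0.4818 -0.0452  0.0747  0.5193]
25 16.51 [ 0.4827 -0.0451  0.0736  0.5242]
26 17.86 [ 0.4836 -0.045   0.0723  0.529 ]
27 20.21 [ 0.4845 -0.0448  0.071   0.5327]
```

```bash
python3 - <<'E'
from h import *
goto([.4698,.2693,.12],toolR(np.radians(44.7),0))
E
```

```text
rot deg [  0.05  -0.06 -15.47] shift new axes [ 223.1 -230.   125.5] old axes [ 153.5 -281.3  125.4]
```

send_rows([
  [[19, -35, 0, 0, 0, 0, 100], [19, -35, 0, 0, 0, 0, 100], [19, -35, 0, 0, 0, 0, 100], [19, -35, 0, 0, 0, 0, 100], [19, -35, 0, 0, 0, 0, 100], [19, -35, 0, 0, 0, 0, 100], [19, -35, 0, 0, 0, 0, 100], [19, -35, 0, 0, 0, 0, 100]],
])

```text
t: 4.97
eef_pos: [0.4662, 0.2706, 0.2454]
ee_rot: [0.967, 0.254, 0.0, -0.0]
ft_force: [0.1, -0.7, -0.5]
grip_width: 0.0851
grip_force: 0.0
```

send_rows([
  [[0, 0, 30, 0, 0, -5.2, 100], [0, 0, 30, 0, 0, -5.2, 100], [0, 0, 30, 0, 0, -5.1, 100], [0, 0, 30, 0, 0, 0, 100], [0, 0, 0, 0, 0, 0, 100], [0, 0, 0, 0, 0, 0, 100]],
])

```text
t: 5.47
eef_pos: [0.4664, 0.268, 0.1245]
ee_rot: [0.924, 0.381, -0.001, -0.0]
ft_force: [0.0, 0.4, 1.3]
grip_width: 0.0851
grip_force: 0.0
```

```bash
python3 - <<'E'
from h import *
c=cam("wrist"); print(arm.state()["eef_pos"],arm.state()["t"],arm.state()["qpos"].round(2))
im=save("wrist","w5.png")
E
```

```text
[0.46641649 0.26799892 0.12452069] 5.4667 [0.38 0.48 1.64 0.   1.02 1.17]
```

View pics/w5.png

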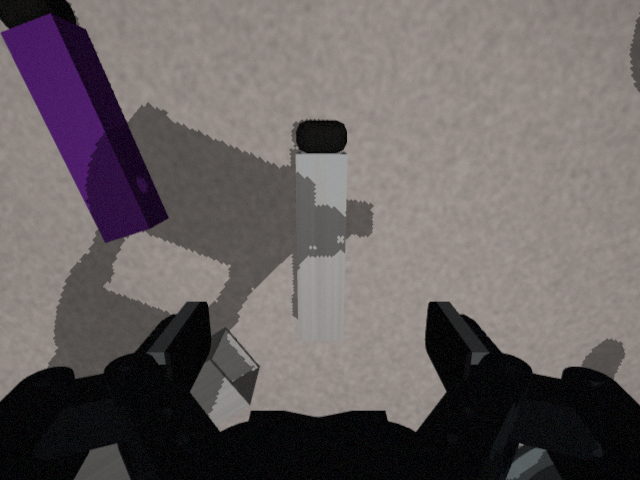

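The close view shows the leg centred at column 321, foot at row 120, mouth at (297–345, 342). The bigger look-alike's open end at (213–258, 328–400) is close to the left finger, so I'll check the clearance.

```bash
python3 - <<'E'
from h import *
c=cam("wrist");s=arm.state();Q=R.from_quat(s["ee_rot"]).inv()
for n,uv,z in [("mouthL",(299,342),.032),("mouthR",(344,342),.032),("footend",(321,121),.03),("tubejoin",(321,153),.032),("big near corner",(228,328),.04),("big R",(259,367),.04),("big R low",(252,403),.002)]:
    print(n,(Q.apply(plane(c,uv,z)-s["eef_pos"])*1000).round(1),plane(c,uv,z).round(4))
E
```

```text
mouthL [-71.  -13.5  94. ] [0.4079 0.2278 0.032 ]
mouthR [-71.   18.8  94. ] [0.4307 0.2049 0.032 ]
footend [79.8  1.8 96.2] [0.5257 0.3233 0.03  ]
tubejoin [61.   1.8 94.2] [0.5124 0.31   0.032 ]
big near corner [-55.3 -61.5  86. ] [0.3852 0.2729 0.04  ]
big R [-86.2 -41.6  86. ] [0.3774 0.237  0.04  ]
big R low [-148.7  -56.3  123.9] [0.3227 0.2033 0.002 ]
```

send_rows([
  [[0, 2, 30, 0, 0, 0, 100], [0, 0, 30, 0, 0, 0, 100], [0, 0, 20, 0, 0, 0, 100], [0, 0, 13, 0, 0, 0, 100], [0, 0, 0, 0, 0, 0, 100], [0, 0, 0, 0, 0, 0, 0], [0, 0, 0, 0, 0, 0, 0], [0, 0, 0, 0, 0, 0, 0]],
])

```text
t: 6.18
eef_pos: [0.4705, 0.2664, 0.0338]
ee_rot: [0.925, 0.381, 0.002, 0.0]
ft_force: [-1.0, -0.3, -0.5]
grip_width: 0.0516
grip_force: 0.0
```

send_rows([
  [[0, 0, 0, 0, 0, 0, 0], [0, 0, 0, 0, 0, 0, 0], [0, 0, 0, 0, 0, 0, 0], [0, 0, 0, 0, 0, 0, 0]],
])

```text
t: 6.52
eef_pos: [0.4699, 0.2662, 0.0337]
ee_rot: [0.925, 0.381, 0.001, -0.0]
ft_force: [-2.7, -0.6, 10.9]
grip_width: 0.0285
grip_force: 61.4
```

send_rows([
  [[0, 0, -15, 0, 0, 0, 0], [0, 0, -30, 0, 0, 0, 0], [0, 0, -38, 0, 0, 0, 0], [0, 0, -38, 0, 0, 0, 0], [0, 0, -38, 0, 0, 0, 0], [0, 0, 0, 0, 0, 0, 0], [0, 0, 0, 0, 0, 0, 0]],
])

```text
t: 7.1
eef_pos: [0.4702, 0.2662, 0.1933]
ee_rot: [0.925, 0.381, 0.003, 0.0]
ft_force: [-0.8, -0.6, -2.2]
grip_width: 0.0279
grip_force: 62.7
```

```bash
cat > plan.py <<'E'
from h import *
P=np.array([.4822,-.0452,.0745]);Rt=toolR(np.radians(29.9),np.radians(24.4))
def stand(d,mx=-.072,mz=.0177,my=0.): # TCP pose with leg mouth at d along stub
    return P+Rt[:,0]*d-Rt@[mx,my,mz]
E
python3 - <<'E'
from plan import *
c=cam("wrist");s=arm.state();Q=R.from_quat(s["ee_rot"]).inv()
print(proj(c,s["eef_pos"]+Q.inv().apply([[.078,0,.0177],[.058,0.016,.0017],[.058,-.016,.0017]])))
goto(stand(.176),Rt); print(stand(.176))
im=save("wrist","w6.png"); cv2.imwrite("pics/w6c.png",im[80:400,160:480])
E
```

```text
[[318.02455538 118.73756508]
 [360.48664821 173.02747605]
 [275.42097305 172.93960442]]
rot deg [-3.08 23.96 14.69] shift new axes [ 67.1 276.   30.7] old axes [  0.3 285.6   0.9]
[0.67164953 0.06373831 0.193069  ]
```

View pics/w6c.png

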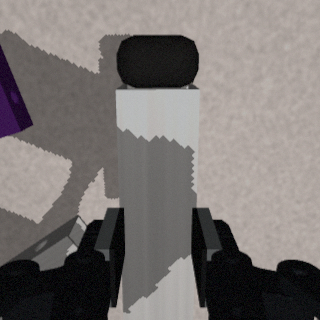

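The crop shows the leg held square between the pads, its tube/foot joint at about image row 170 as predicted. Moving to a standoff beyond the stub.

send_rows([
  [[0, 36, 0, 0, 0, 0, 0], [0, 36, 0, 0, 0, 0, 0], [0, 36, 0, 0, 0, 0, 0], [0, 36, 0, 0, 0, 0, 0], [0, 36, 0, 0, 0, 0, 0], [0, 36, 0, 0, 0, 0, 0], [0, 36, 0, 0, 0, 0, 0], [0, 34, 0, 0, 0, 0, 0]],
])

```text
t: 7.82
eef_pos: [0.6707, 0.0611, 0.1877]
ee_rot: [0.925, 0.381, -0.002, -0.001]
ft_force: [0.5, 0.3, -1.2]
grip_width: 0.0284
grip_force: 62.8
```

send_rows([
  [[0, 0, 0, -0.62, 4.79, 2.94, 0], [0, 0, 0, -0.62, 4.79, 2.94, 0], [0, 0, 0, -0.62, 4.79, 2.94, 0], [0, 0, 0, -0.62, 4.79, 2.94, 0], [0, 0, 0, -0.62, 4.79, 2.94, 0], [0, 0, 0, 0, 0, 0, 0], [0, 0, 0, 0, 0, 0, 0]],
])

```text
t: 8.4
eef_pos: [0.669, 0.0624, 0.1885]
ee_rot: [0.946, 0.252, 0.198, -0.055]
ft_force: [0.7, 0.6, -1.2]
grip_width: 0.0284
grip_force: 62.9
```

```bash
python3 - <<'E'
from plan import *
s=arm.state();print(s["t"],s["qpos"].round(2),s["ft_force"],s["eef_pos"])
goto(stand(.176),Rt);goto(stand(.130),Rt)
S=save("side","s7.png");T=save("top","t7.png")
p=P+Rt[:,0]*.126
print(proj(cam("side"),[p,p+Rt[:,0]*.05]),proj(cam("top"),[p,p+Rt[:,0]*.05]))
c=lambda im,x,y:cv2.convertScaleAbs(cv2.resize(im[y:y+120,x:x+80],(400,600),interpolation=cv2.INTER_CUBIC),alpha=1.5,beta=10)
c=lambda im,x,y:cv2.convertScaleAbs(cv2.resize(im[y:y+120,x:x+80],(400,600),interpolation=cv2.INTER_CUBIC),alpha=1.5,beta=10)
cv2.imwrite("pics/st7.png",np.hstack([c(S,260,170),c(T,310,170)]))
E
```

```text
8.4 [-0.14  0.47  1.53  0.34  0.83  0.72] [ 0.70928143  0.64184596 -1.2122959 ] [0.66900842 0.06240396 0.18851411]
rot deg [-0.16  0.64 -0.07] shift new axes [ 4.6  0.2 -2.9] old axes [ 4.5  0.1 -3. ]
rot deg [-0.16  0.64 -0.07] shift new axes [-41.4   0.2  -2.9] old axes [-41.5   0.2  -2.5]
[[306.19678291 219.5985042 ]
 [286.66472943 214.30448622]] [[344.70292931 231.91950915]
 [336.03776802 212.24695074]]
```

View pics/st7.png

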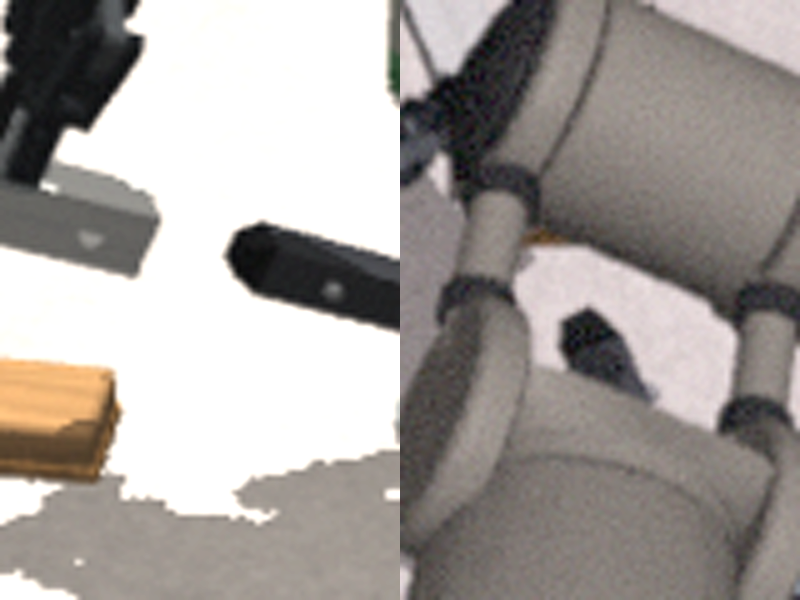

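The side crop (left) shows the leg and stub nearly collinear; after lifting about 3 mm as computed they should line up. Advancing.

send_rows([
  [[0, 0, -3, 0, 0.6, 0, 0], [-15, 0, 0, 0, 0, 0, 0], [-15, 0, 0, 0, 0, 0, 0], [-10, 0, 0, 0, 0, 0, 0], [-5, 0, 0, 0, 0, 0, 0], [-5, 0, 0, 0, 0, 0, 0], [-5, 0, 0, 0, 0, 0, 0], [-5, 0, 0, 0, 0, 0, 0]],
])

```text
t: 9.17
eef_pos: [0.6227, 0.0351, 0.1687]
ee_rot: [0.944, 0.252, 0.207, -0.055]
ft_force: [0.9, -0.6, -1.4]
grip_width: 0.0285
grip_force: 62.9
```

```bash
python3 - <<'E'
from plan import *
s=arm.state();print(s["ft_force"],"tool force",Rt.T@s["ft_force"],s["wrist_torque"])
goto(stand(.111),Rt)
E
```

```text
[ 0.86082214 -0.59364197 -1.39983279] tool force [-0.16817745  0.94373558  1.46083431] [-0.16216526  0.33780364 -0.00126854]
rot deg [-0.   -0.32  0.03] shift new axes [-3.3 -0.4  1.2] old axes [-3.3 -0.4  1.2]
```

send_rows([
  [[-4, 0, 0.5, 0, 0, 0, 0], [-4, 0, 0, 0, 0, 0, 0], [-3, 0, 0, 0, 0, 0, 0], [0, 0, 0, 0, 0, 0, 0]],
])

```text
t: 9.5
eef_pos: [0.6134, 0.03, 0.1631]
ee_rot: [0.944, 0.252, 0.206, -0.055]
ft_force: [0.0, -0.3, -1.3]
grip_width: 0.0282
grip_force: 62.9
```

```bash
python3 - <<'E'
from plan import *
s=arm.state();print("tool force",Rt.T@s["ft_force"],"tq",Rt.T@s["wrist_torque"])
goto(stand(.100),Rt)
E
```

```text
tool force [-0.6909234   0.31010912  1.14075142] tq [-0.04818181 -0.35498632  0.03214871]
rot deg [-0.04 -0.25 -0.04] shift new axes [-2.3 -0.2  0.5] old axes [-2.3 -0.2  0.5]
```

send_rows([
  [[-4, 0, 0, 0, 0, 0, 0], [-4, 0, 0, 0, 0, 0, 0], [-3, 0, 0, 0, 0, 0, 0], [-2, 0, 0, 0, 0, 0, 0], [-2, 0, 0, 0, 0, 0, 0], [0, 0, 0, 0, 0, 0, 0]],
])

```text
t: 10.0
eef_pos: [0.6017, 0.0232, 0.157]
ee_rot: [0.944, 0.252, 0.206, -0.055]
ft_force: [-0.3, 0.0, -1.1]
grip_width: 0.0284
grip_force: 62.9
```

send_rows([
  [[-1.5, 0, 0, 0, 0, 0, 0], [-1.5, 0, 0, 0, 0, 0, 0], [0, 0, 0, 0, 0, 0, 0]],
])

```text
t: 10.25
eef_pos: [0.5995, 0.022, 0.1558]
ee_rot: [0.944, 0.252, 0.206, -0.055]
ft_force: [0.8, 0.4, -1.4]
grip_width: 0.0284
grip_force: 62.9
```

```bash
python3 - <<'E'
from plan import *
s=arm.state();print("tool force",Rt.T@s["ft_force"],"tq",Rt.T@s["wrist_torque"])
goto(stand(.083),Rt)
E
```

```text
tool force [0.22170654 0.046844   1.63321165] tq [-0.05643893 -0.29302911 -0.03648559]
rot deg [-0.03 -0.27 -0.02] shift new axes [-1.7 -0.2  0.5] old axes [-1.7 -0.2  0.5]
```

send_rows([
  [[-1, 0, 0, 0, 0, 0, 0], [-1, 0, 0, 0, 0, 0, 0], [-1, 0, 0, 0, 0, 0, 0], [0, 0, 0, 0, 0, 0, 0]],
])

```text
t: 10.58
eef_pos: [0.5973, 0.0207, 0.1547]
ee_rot: [0.944, 0.252, 0.206, -0.055]
ft_force: [0.5, 0.7, -0.7]
grip_width: 0.0286
grip_force: 62.9
```

send_rows([
  [[-1, 0, 0, 0, 0, 0, 0], [-1, 0, 0, 0, 0, 0, 0], [0, 0, 0, 0, 0, 0, 0]],
])

```text
t: 10.83
eef_pos: [0.5967, 0.02, 0.1548]
ee_rot: [0.944, 0.252, 0.208, -0.055]
ft_force: [3.0, 2.8, 1.9]
grip_width: 0.0281
grip_force: 63.2
```

```bash
python3 - <<'E'
from plan import *
s=arm.state();print("tool force",Rt.T@s["ft_force"],"tq",Rt.T@s["wrist_torque"])
goto(stand(.083),Rt)
E
```

```text
tool force [ 4.40788927 -0.96702963 -0.07844087] tq [0.2040492  0.66752977 0.05761564]
rot deg [ 0.04 -0.42 -0.03] shift new axes [ 1.9 -0.6  1. ] old axes [ 1.9 -0.6  1. ]
```

Contact at the buttons (4.4 N). I'll release, slide the open gripper down the leg, and straddle the mouth and buttons.

send_rows([
  [[0.5, 0, 0, 0, 0, 0, 0], [0, 0, 0, 0, 0, 0, 30], [0, 0, 0, 0, 0, 0, 70], [0, 0, 0, 0, 0, 0, 80], [0, 0, 0, 0, 0, 0, 80], [0, 0, 0, 0, 0, 0, 80], [0, 0, 0, 0, 0, 0, 80], [0, 0, 0, 0, 0, 0, 80]],
])

```text
t: 11.5
eef_pos: [0.596, 0.0199, 0.1539]
ee_rot: [0.944, 0.252, 0.206, -0.055]
ft_force: [-0.3, 0.1, -0.6]
grip_width: 0.068
grip_force: 0.0
```

```bash
python3 - <<'E'
from plan import *
s=arm.state();print(s["grip_width"],"tool force",Rt.T@s["ft_force"])
S=save("side","s8.png")
c=lambda im,x,y:cv2.convertScaleAbs(cv2.resize(im[y:y+120,x:x+160],(800,600),interpolation=cv2.INTER_CUBIC),alpha=1.5,beta=10)
cv2.imwrite("pics/s8c.png",c(S,240,150))
p=P+Rt[:,0]*.083; print((proj(cam("side"),[p+Rt@[0,-.016,0],p+Rt@[.15,-.016,0]])-[240,150])*5)
goto(P+Rt@[.081,0,-.008],Rt)
E
```

```text
0.06803558509658071 tool force [-0.41420823 -0.18320568  0.41874846]
[[420.94315265 387.99209969]
 [123.21806131 308.22410443]]
rot deg [-0.03 -0.26 -0.03] shift new axes [-71.2  -0.2  10.1] old axes [-71.3  -0.2   9.8]
```

View pics/s8c.png

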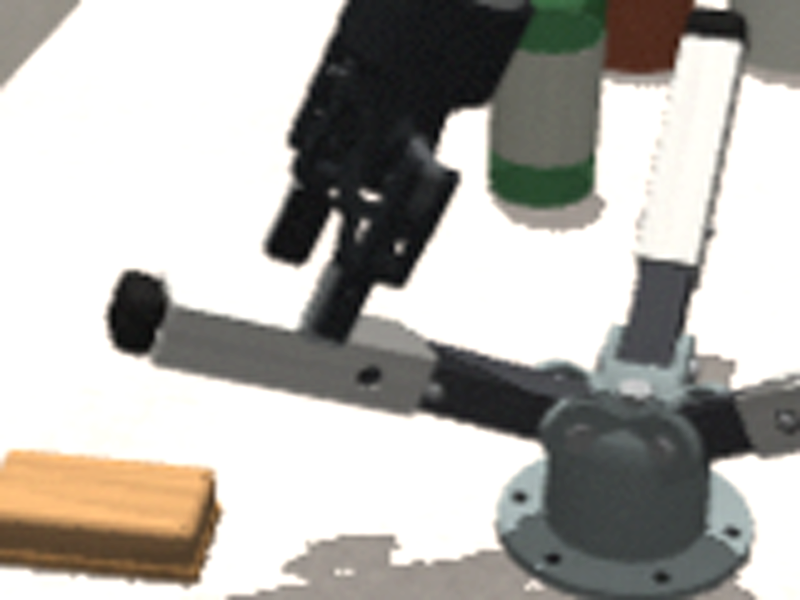

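The crop shows the leg resting on the stub against the button at (435,392), drooping a few degrees within its play, with the gripper open. That was my last picture, so I'll go on by numbers.

send_rows([
  [[0, 0, 5, 0, 0, 0, 80], [0, 0, 5, 0, 0, 0, 80], [-18, 0, 0, 0, 0, 0, 80], [-18, 0, 0, 0, 0, 0, 80], [-18, 0, 0, 0, 0, 0, 80], [-17, 0, 0, 0, 0, 0, 80], [0, 0, 0, 0, 0, 0, 80], [0, 0, 0, 0, 0, 0, 80]],
])

```text
t: 12.22
eef_pos: [0.5436, -0.0102, 0.1149]
ee_rot: [0.944, 0.251, 0.206, -0.056]
ft_force: [-0.3, 0.1, -0.8]
grip_width: 0.0682
grip_force: 0.0
```

```bash
python3 - <<'E'
from plan import *
s=arm.state();print(s["grip_width"],"tool force",Rt.T@s["ft_force"])
goto(P+Rt@[.081,0,-.008],Rt)
# droop check: dark-foot centroid in side view before/after
S=save("side","s9.png");a=cv2.imread("pics/s8.png")
for im in(a,S):
    m=(im[200:224,255:276].max(2)<50); y,x=np.nonzero(m);print(x.mean()+255,y.mean()+200,len(x))
E
```

```text
0.06818698512160856 tool force [-0.53240651 -0.19264494  0.61653802]
rot deg [-0.04 -0.24 -0.12] shift new axes [-0.1 -0.3 -0.4] old axes [-0.1 -0.3 -0.4]
267.0359712230216 212.14388489208633 139
267.0359712230216 212.14388489208633 139
```

send_rows([
  [[0, 0, 0, 0, 0, 0, 60], [0, 0, 0, 0, 0, 0, 45], [0, 0, 0, 0, 0, 0, 0], [0, 0, 0, 0, 0, 0, 0], [0, 0, 0, 0, 0, 0, 0], [0, 0, 0, 0, 0, 0, 0], [0, 0, 0, 0, 0, 0, 0], [0, 0, 0, 0, 0, 0, 0]],
])

```text
t: 12.93
eef_pos: [0.5444, -0.0098, 0.1161]
ee_rot: [0.944, 0.252, 0.207, -0.055]
ft_force: [-1.8, 0.5, 5.0]
grip_width: 0.0302
grip_force: 61.3
```

```bash
python3 - <<'E'
from plan import *
s=arm.state();print(s["grip_width"],s["grip_force"],"tool force",Rt.T@s["ft_force"],"tq",Rt.T@s["wrist_torque"])
goto(P+Rt@[.081,0,-.008],Rt)
S=save("side","s10.png")
m=(S[200:224,255:276].max(2)<50); y,x=np.nonzero(m);print(x.mean()+255,y.mean()+200,len(x))
E
```

```text
0.030210431287953633 61.279291436076164 tool force [ 0.81828704 -1.32146709 -5.12473388] tq [ 0.1643495  -0.01365633 -0.05756764]
rot deg [ 0.02 -0.35  0.02] shift new axes [-1.4 -0.3  0.3] old axes [-1.4 -0.3  0.3]
267.0285714285714 212.2 140
```

send_rows([
  [[0, 0, 0, 0, 1, 0, 0], [0, 0, 0, 0, 1, 0, 0], [0, 0, 0, 0, 0, 0, 0]],
])

```text
t: 13.23
eef_pos: [0.544, -0.01, 0.1159]
ee_rot: [0.94, 0.251, 0.224, -0.06]
ft_force: [1.2, 2.7, 4.4]
grip_width: 0.0303
grip_force: 62.0
```

```bash
python3 - <<'E'
from plan import *
s=arm.state();print(s["grip_width"],s["grip_force"],"tool force",Rt.T@s["ft_force"],"tq",Rt.T@s["wrist_torque"])
S=save("side","s11.png")
m=(S[200:224,255:276].max(2)<50); y,x=np.nonzero(m);print(x.mean()+255,y.mean()+200,len(x))
E
```

```text
0.030293619734054814 61.959074065089226 tool force [ 3.99196359 -1.76513552 -3.00405691] tq [ 0.30693764  0.21645132 -0.08326753]
267.6056338028169 210.7605633802817 142
```

send_rows([
  [[-2, 0, 0, 0, 0, 0, 0], [-2, 0, 0, 0, 0, 0, 0], [0, 0, 0, 0, 0, 0, 0]],
])

```text
t: 13.53
eef_pos: [0.5431, -0.0111, 0.1154]
ee_rot: [0.94, 0.251, 0.225, -0.06]
ft_force: [9.3, 7.6, 5.8]
grip_width: 0.0299
grip_force: 62.7
```

send_rows([
  [[-2, 0, 0, 0, 0, 0, 0], [-2, 0, 0, 0, 0, 0, 0], [0, 0, 0, 0, 0, 0, 0]],
])

```text
t: 13.78
eef_pos: [0.5426, -0.0116, 0.1152]
ee_rot: [0.939, 0.251, 0.228, -0.06]
ft_force: [24.5, 21.3, 3.6]
grip_width: 0.03
grip_force: 63.4
```

```bash
cat > chk.py <<'E'
from plan import *
s=arm.state();print(s["t"],s["grip_width"],s["grip_force"],"tool force",Rt.T@s["ft_force"],"tq",Rt.T@s["wrist_torque"],"stub coords",((s["eef_pos"]-P)@Rt*1000).round(1))
S=save("side",f"k{s['t']:.2f}.png")
x0=245;m=(S[195:235,x0:310].max(2)<50)
n,l,st,ce=cv2.connectedComponentsWithStats(m.astype(np.uint8)); 
for i in range(1,n):
    if st[i,4]>60: print("dark blob",(ce[i]+[x0,195]).round(1),st[i,4])
E
python3 chk.py
```

```text
13.7833 0.030048988786783522 63.425396382808685 tool force [30.50668552 -6.21044679  9.83332211] tq [ 1.19709982  4.58253247 -0.17640093] stub coords [79.8  0.9 -8.5]
dark blob [269.1 209.3] 145
```

send_rows([
  [[0, -0.7, 1, 0, 0, 0, 0], [0, 0, 0, 0, 0, 0, 0]],
])

```text
t: 14.0
eef_pos: [0.5409, -0.012, 0.1134]
ee_rot: [0.939, 0.251, 0.226, -0.059]
ft_force: [0.5, 0.6, 5.8]
grip_width: 0.0301
grip_force: 62.3
```

```bash
python3 chk.py; python3 - <<'E'
from h import *
import glob
# edge slopes in side view: leg (light) bottom edge & stub bottom edge vs prior
for f in ["pics/s7.png","pics/s8.png","pics/s11.png",sorted(glob.glob("pics/k*.png"))[-1]]:
    g=cv2.cvtColor(cv2.imread(f),cv2.COLOR_BGR2GRAY).astype(float); g=cv2.resize(g,None,fx=1,fy=4,interpolation=cv2.INTER_CUBIC)
    def edge(c0,c1,r0,r1):
        o=[]
        for c in range(c0,c1):
            col=np.diff(g[r0*4:r1*4,c]); o.append(r0+np.argmax(col)/4)
        k=np.polyfit(np.arange(c0,c1),o,1); return k.round(3), np.std(o-np.polyval(k,np.arange(c0,c1))).round(2), [round(float(np.polyval(k,c)),1) for c in (c0,c1)]
    print(f,"leg",edge(276,314,212,240),"stub",edge(331,344,226,244))
E
```

```text
14.0 0.030074713805087288 62.34335079789162 tool force [ 3.040538   -0.27776471 -5.02384833] tq [ 0.06823358  0.32052652 -0.00271407] stub coords [77.5  0.5 -7.5]
dark blob [269.4 211.4] 141
pics/s7.png leg (array([1.6200e-01, 1.7641e+02]), np.float64(5.54), [221.3, 227.4]) stub (array([  0.262, 147.18 ]), np.float64(0.15), [234.0, 237.4])
pics/s8.png leg (array([  0.2  , 168.956]), np.float64(0.09), [224.1, 231.7]) stub (array([  0.242, 154.104]), np.float64(0.18), [234.1, 237.3])
pics/s11.png leg (array([  0.226, 160.57 ]), np.float64(0.11), [223.0, 231.5]) stub (array([  0.262, 147.161]), np.float64(0.17), [234.0, 237.4])
pics/k14.00.png leg (array([  0.228, 160.129]), np.float64(0.1), [223.1, 231.8]) stub (array([  0.262, 147.18 ]), np.float64(0.15), [234.0, 237.4])
```

send_rows([
  [[-2, 0, 0, 0, 0, 0, 0], [-2, 0, 0, 0, 0, 0, 0], [0, 0, 0, 0, 0, 0, 0]],
])

```text
t: 14.3
eef_pos: [0.5351, -0.0149, 0.1097]
ee_rot: [0.94, 0.251, 0.224, -0.059]
ft_force: [-1.5, -1.9, 7.9]
grip_width: 0.03
grip_force: 62.9
```

```bash
python3 chk.py
```

```text
14.3 0.030031852020422804 62.93866530060768 tool force [ 1.19905189  0.89432669 -8.15050724] tq [ 0.03591762  0.19778534 -0.02612579] stub coords [70.1  0.2 -6.9]
dark blob [272.9 211. ] 142
```

send_rows([
  [[-3, 0, -0.7, 0, 0, 0, 0], [-3, 0, -0.2, 0, 0, 0, 0], [-3, 0, -0.1, 0, 0, 0, 0], [0, 0, 0, 0, 0, 0, 0]],
])

```text
t: 14.68
eef_pos: [0.5266, -0.0191, 0.1055]
ee_rot: [0.94, 0.251, 0.222, -0.06]
ft_force: [-0.1, -1.4, 3.7]
grip_width: 0.0299
grip_force: 62.5
```

```bash
python3 chk.py
```

```text
14.6833 0.029900244653969562 62.54254907369614 tool force [ 0.80961193  1.13975628 -3.71178521] tq [-0.15803384 -0.02237765  0.00660423] stub coords [59.7 -0.5 -7. ]
dark blob [277.2 212.3] 142
```

send_rows([
  [[-2, 0, 0, 0, 0, 0, 0], [-2, 0, 0, 0, 0, 0, 0], [-2, 0, 0, 0, 0, 0, 0], [0, 0, 0, 0, 0, 0, 0]],
])

```text
t: 15.07
eef_pos: [0.5221, -0.0218, 0.1031]
ee_rot: [0.94, 0.251, 0.223, -0.06]
ft_force: [-3.0, -2.7, 7.4]
grip_width: 0.0297
grip_force: 63.0
```

send_rows([
  [[-1.5, 0, 0, 0, 0, 0, 0], [-1.5, 0, 0, 0, 0, 0, 0], [0, 0, 0, 0, 0, 0, 0]],
])

```text
t: 15.32
eef_pos: [0.5194, -0.0232, 0.1017]
ee_rot: [0.94, 0.251, 0.222, -0.06]
ft_force: [-6.6, -4.6, 8.9]
grip_width: 0.0296
grip_force: 63.3
```

```bash
python3 chk.py
```

```text
15.3167 0.02959432552835301 63.28252002596855 tool force [ -3.61908995   0.68074338 -11.36593656] tq [-0.09704366 -0.41351472 -0.01435213] stub coords [50.6 -0.5 -6.9]
dark blob [280.8 213.3] 144
```

send_rows([
  [[-1, 0, -0.7, 0, 0, 0, 0], [-1, 0, 0, 0, 0, 0, 0], [0, 0, 0, 0, 0, 0, 0]],
])

```text
t: 15.62
eef_pos: [0.518, -0.024, 0.1012]
ee_rot: [0.94, 0.251, 0.223, -0.06]
ft_force: [-0.8, -2.8, 3.1]
grip_width: 0.0301
grip_force: 62.4
```

```bash
python3 chk.py
```

```text
15.6167 0.03008201454642795 62.42121800780296 tool force [-0.58554909  2.01698743 -3.67490354] tq [-0.26938593 -0.13352969 -0.00589542] stub coords [48.9 -0.5 -7.1]
dark blob [281.4 213.5] 140
```

send_rows([
  [[-1, 0, 0, 0, 0, 0, 0], [-1, 0, 0, 0, 0, 0, 0], [0, 0, 0, 0, 0, 0, 0]],
])

```text
t: 15.92
eef_pos: [0.517, -0.0246, 0.1007]
ee_rot: [0.94, 0.251, 0.223, -0.06]
ft_force: [1.7, 0.5, 1.9]
grip_width: 0.03
grip_force: 62.2
```

```bash
python3 chk.py
```

```text
15.9167 0.029966546022543263 62.2174246609211 tool force [ 2.36086953  0.3757196  -0.99576785] tq [-0.07789244  0.35417955 -0.02592633] stub coords [47.6 -0.5 -7.1]
dark blob [282.  213.7] 141
```

send_rows([
  [[-1, 0, 0, 0, 0, 0, 0], [-1, 0, 0, 0, 0, 0, 0], [0, 0, 0, 0, 0, 0, 0]],
])

```text
t: 16.22
eef_pos: [0.5166, -0.025, 0.1007]
ee_rot: [0.94, 0.251, 0.224, -0.06]
ft_force: [9.4, 7.7, 3.9]
grip_width: 0.03
grip_force: 61.8
```

```bash
python3 chk.py
```

```text
16.2167 0.030041304822843916 61.76654443144798 tool force [12.46119175 -1.97596572  1.39941995] tq [ 0.17378295  1.6733066  -0.11863837] stub coords [47.2 -0.3 -7.4]
dark blob [282.1 213.8] 139
```

Stopped hard. I'll tug back to test the lock.

send_rows([
  [[2, 0, 0, 0, 0, 0, 0], [2, 0, 0, 0, 0, 0, 0], [1, 0, 0, 0, 0, 0, 0], [0, 0, 0, 0, 0, 0, 0]],
])

```text
t: 16.6
eef_pos: [0.5188, -0.0235, 0.1017]
ee_rot: [0.94, 0.251, 0.222, -0.06]
ft_force: [-0.9, -3.2, 0.1]
grip_width: 0.03
grip_force: 62.4
```

```bash
python3 chk.py
```

```text
16.6 0.030006910064363818 62.3836974799633 tool force [-2.0839634   2.32835733 -1.06113043] tq [-0.35271483 -0.4984123   0.01192355] stub coords [50.  -0.6 -7.2]
dark blob [281.  213.5] 142
```

send_rows([
  [[1.5, 0, 0, 0, 0, 0, 0], [1.5, 0, 0, 0, 0, 0, 0], [0, 0, 0, 0, 0, 0, 0]],
])

```text
t: 16.9
eef_pos: [0.5196, -0.023, 0.102]
ee_rot: [0.941, 0.251, 0.221, -0.059]
ft_force: [-11.9, -12.6, 0.1]
grip_width: 0.0301
grip_force: 63.0
```

```bash
python3 chk.py
```

```text
16.9 0.030128605161718072 62.97180712223053 tool force [-15.08330393   4.96471606  -6.96487144] tq [-0.79686857 -2.40880062  0.0181365 ] stub coords [50.9 -0.6 -7.1]
dark blob [280.6 213.3] 142
```

Locked in both directions. I'll centre, release and retreat.

send_rows([
  [[-2, 0, 0, 0, 0, 0, 0], [-1.5, 0, 0, 0, 0, 0, 0], [0, 0, 0, 0, 0, 0, 0], [0, 0, 0, 0, 0, 0, 30], [0, 0, 0, 0, 0, 0, 70], [0, 0, 0, 0, 0, 0, 80], [0, 0, 0, 0, 0, 0, 80], [0, 0, 0, 0, 0, 0, 80]],
])

```text
t: 17.62
eef_pos: [0.5188, -0.0233, 0.1017]
ee_rot: [0.94, 0.251, 0.223, -0.06]
ft_force: [-0.6, -0.2, 0.0]
grip_width: 0.0683
grip_force: 0.0
```

send_rows([
  [[0, 0, 0, 0, 0, 0, 80], [0, 0, -15, 0, 0, 0, 80], [0, 0, -30, 0, 0, 0, 80], [0, 0, -30, 0, 0, 0, 80], [0, 0, -30, 0, 0, 0, 80], [0, 0, -30, 0, 0, 0, 80], [0, 0, 0, 0, 0, 0, 80], [0, 0, 0, 0, 0, 0, 80]],
])

```text
t: 18.28
eef_pos: [0.4666, -0.0545, 0.2239]
ee_rot: [0.94, 0.251, 0.224, -0.058]
ft_force: [-0.4, -0.4, -0.1]
grip_width: 0.0681
grip_force: 0.0
```

```bash
python3 chk.py; python3 - <<'E'
from plan import *
c=cam("wrist"); w=save("wrist","w12.png"); S=save("side","s12.png");cs=cam("side")
s=arm.state();print(s["grip_width"],s["ft_force"])
for n,cc,im in(("wrist",c,w),("side",cs,S)):
    for y in (-.0195,.0195):   # tool y
        u=proj(cc,P+Rt@[.0765,y,0])[0].round().astype(int);print(n,y,u)
        g=im[u[1]-6:u[1]+7,u[0]-8:u[0]+9].max(2) if 10<u[1]<468 and 10<u[0]<628 else None
        print(g)
E
```

```text
18.2833 0.06812198039089204 0.0 tool force [-0.51323136  0.10129515 -0.16454099] tq [-0.01475162 -0.22229013 -0.01070393] stub coords [  45.2    0.3 -143.6]
dark blob [280.9 214.1] 140
0.06822396435063166 [-0.87535387  0.17234719 -0.53816798]
wrist -0.0195 [294 195]
[[ 85  84  88  89  86  87  87  84  82  88 137 142 143 144 145 149 147]
 [ 83  87  88  90  89  88  89  82  68  65 135 141 142 146 143 146 147]
 [ 86  90  94  93  93  92  94  68  54  55 136 143 143 143 147 148 150]
 [ 86  95  90  92  90  93  91  62  53  60 134 143 143 146 149 147 149]
 [ 89  94  91  93  86  89  89  58  54  58 134 144 143 143 145 148 148]
 [ 86  91  88  91  89  87  87  49  54  60 136 145 140 145 144 148 146]
 [ 87  85  88  91  88  88  83  55  53  58 137 143 143 143 144 145 150]
 [ 87  89  88  86  88  87  88  58  52  54 135 144 143 144 145 146 150]
 [ 88  85  87  85  86  86  88  79  51  50 134 145 143 144 144 146 145]
 [ 86  85  80  84  88  88  84  86  57  43 133 144 143 143 144 146 146]
 [ 87  88  85  85  88  90  84  88  74  62 133 141 142 143 147 147 148]
 [ 86  86  82  86  88  85  85  86  83  83 136 139 13
[... 2230 characters left out ...]
168 169 167 169 167 170 169 169 170 170 171 170 171 173 177]
 [167 169 169 170 168 170 168 167 168 169 168 168 170 169 169 170 169]
 [133 151 161 164 167 168 170 169 170 169 169 168 168 169 168 168 169]
 [ 60  74  83 117 132 152 161 164 167 169 169 170 170 169 168 168 169]
 [ 61  60  61  60  60  75  83 116 132 149 159 164 168 169 170 169 170]
 [ 61  61  62  62  61  60  59  60  59  59  75 116 131 148 159 164 165]
 [ 61  60  61  60  61  61  62  60  59  60  60  59  58  58  75 116 131]
 [ 60  61  62  60  61  61  60  60  60  62  60  60  59  59  59  58  59]
 [ 58  60  60  60  62  60  60  60  60  60  60  62  61  59  59  58  58]
 [ 60  59  59  59  60  60  59  60  60  61  59  64  63  59  59  60  60]]
```

Both domes stand out through the leg's walls in the wrist image, and the gripper is clear.

```bash
python3 -c "
from workcell import arm
print(arm.sign_off())"
```

```text
the job is handed in; nothing more can be done
None
```

The third leg is on the stub and locked: it held against a push and a pull, both buttons show through its holes, and the job was handed in at about 18 s with the gripper clear.

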